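# Open the inspection cover of the cardboard perforator onto its stop

### The arm

A 7-joint arm with a two-finger parallel gripper is mounted at the origin on the work surface. World frame = base frame: x ahead of the robot, y to its left, z up, the work surface at z = 0. Lengths are in m, angles in rad, forces in N, time in s.
With the tool pointing down it reaches from about 0.4 to 0.85 m from the base axis. Payload 10.4 kg.
Tool frame: the origin (TCP) lies at the very end of the fingers, on their centre line; the grasp point (between the pads) lies 19 mm behind it; y points along the fingers, x is the direction in which the jaws open and shut, and the axes are right-handed (so a half turn about y gives the same grasp; the last joint's range is limited). The gripper opens to 87 mm and grips with 3 to 60 N. Pads are 19 mm wide; open, the fingers measure 117 mm over their backs; the gripper's body (75 mm by 190 mm) begins 51 mm behind the grasp point.
Start: joints at [1.22, 0.332, -0.065, 1.46, 0.022, 1.35, -0.088], TCP at [0.201, -0.592, 0.186] pointing down, gripper open.
Joint ranges: [-2.6, 2.6], [-0.5, 2.12], [-1.47, 1.34], [0.16, 2.42], [-1.27, 4.41], [0.06, 2.06], [-2.6, 2.6]. Speed limits (rad/s): [2.22, 2.22, 2.79, 2.79, 3.14, 3.14, 3.14].

### API

Orientations are given as a rotation vector (axis times angle).
In Python, from cell import arm gives the robot as it stands.
- The arm moves only by the shell command python3 -m pendant 'ROWS' [OPENING] [FORCE]. ROWS is JSON, a list that holds one entry, the list of rows, each a list of 6 numbers: the shift along the tool's x, y, z in mm, then the turn, a rotation vector about the tool's x, y, z in rad. A call has 1 to 10 rows; each row shifts and turns the pose as measured when the row begins, along the tool's axes as they then stand; what a row does not reach is not made up. A row lasts 1/8 s, in which the tool goes at most 62.5 mm and 10.7 degrees, less where a joint would pass 70% of its speed; a pose out of reach is approached as far as the arm can. A call is refused whole if a number of a shift passes 62.5 or a number of a turn 0.188, either way. A call with a gripper value outside its range is refused whole. OPENING is the opening, from 0 (shut) to 1 (fully open), set as the call begins (- or left out, the last holds). The fingers move at their own pace and stop on an object; FORCE is the grip in N (left out, the last holds). Time passes only in rows, so rows that do not move let the fingers close. It gives the time, the measured TCP pose, the force and the opening at its end, in the units of the state.
- arm.state(): the state, without advancing time (a new reading comes with each control period).
- arm.read_camera(name): name is "side" or "top" or "wrist"; returns (picture, depth): 400x640x3 uint8, red, green, blue; 400x640 float32, m along the optical axis (not along the pixel's ray), 0 where there is no reading.
- arm.calibration(name): a dict with "fx", "fy", "cx", "cy" (pixels), "k1" (the pictures are not rectified: a ray, as slopes to the right and down, at radius r is drawn at 1 + k1 r^2 times it, then the intrinsics apply), "rvec" (rotation vector, rad) and "tvec" (3), from world to camera coordinates, as OpenCV has them; the wrist camera has in their place "mount" (4x4, takes a point from camera to tool coordinates, whose origin is the TCP and whose axes are the tool frame's). Camera axes: x right, y down, z forward; pixel columns grow to the right and rows downward; lengths in m; the calibration is good to about 2 mm. A picture is of the moment at which its call begins: read the wrist's pose just before it. calibration takes no time and is no camera call.
- arm.hand_in(): hands the job in, once; it reports no verdict.
Trained networks look in the newest picture that a camera, given by its name, has taken for a name from the list of things; names that differ only in an ending like _2 or _b are one class to them, and where a whole thing is asked for, a point or a joint stands for the part that bears it (a point fixed in the world has none). Each returns a list of dicts, best first, with "score" (0 to 1); they miss things now and then, are a little off and sometimes report something else, mostly with a low value. They report only what shows in the picture. A call takes as long as a camera call.
- arm.look_for(name, camera): "bbox" ([centre column, centre row, width, height] in pixels, round what is visible of it).
- arm.cut_out(name, camera): "pixels" (400x640 bool, what is visible of it) and "bbox" ([centre column, centre row, width, height] in pixels, round what is visible of it).
The state is a dict: "t": time; "q": joint angles; "joint_vel": joint speeds; "joint_torque": joint torques, N m; "ee_pos": TCP position; "tool_rot": TCP orientation; "ft_force": force on the tool from outside, world axes, zero at the start; "wrist_torque": the same for the moment, N m; "finger_gap": opening from 0.0 (shut) to 1.0 (fully open).
Only numpy, scipy, OpenCV 4.12 (cv2) and the standard library are available. Lean on these libraries where they do the work, as an engineer would, in place of code of your own. Each camera call takes 0.05 s, during which the arm holds its last target. There are 200 camera calls.

### The job

Open the perforating machine for an inspection: slide the bolt that holds the windowed cover fully back, then swing the cover up and over until it leans on the rubber stop behind the hinge, and let go. Guide it all the way without throwing or dropping it, and lay it on the stop gently, neither slamming nor pressing it hard. Leave the tape roll, the spanner and the carton where they are.

Things in the scene. Friction and masses are not known exactly. Their poses are not given: they have to be found in the camera images.
- machine: Blue steel machine fixed to the bench. Origin on the bench top; its x runs across the hinge, from the pull-bar side to the motor side, y along the hinge, z up. Housing: x -75 to 90, y -150 to 90 mm, flat top at z = 110 mm. Behind the hinge a motor (x 100 to 300, y -100 to 0, up to z = 131 mm) and an upright stop bracket (x 190, y 45, up to z = 225 mm).
- hinge (a point): Point on the hinge line of the cover, in the middle of its width; fixed to the machine at x = 75, y = 0, z = 110.5 mm of its frame. The hinge line runs along the machine's y.
- cover (a joint): Hinge angle in rad: 0 = closed and level, 1.57 = upright, more = leaning to the motor side. The cover is 150 mm (from the hinge) by 140 mm, 8 mm thick, 0.5 to 1 kg, on a nearly free hinge: it falls shut below upright and falls on the stop beyond it. Its outer face meets the rubber ball between 1.75 and 2.15 rad, depending on how the stop is screwed in.
- pull_bar (a point): Middle of the round steel pull bar, 10 mm thick, 90 mm long, parallel to the hinge line, 195 mm from the hinge and 4 mm above the plane of the cover's underside; 45 mm clear of the cover's free edge, on two arms at its ends. Moves with the cover; 114.5 mm over the bench when closed. Can be pinched from above at every angle; being round it turns between the fingers.
- bolt (a joint): Travel of the slide bolt in m: near 0 = tongue over the cover's side edge (locked), 0.028 = fully back, against its end. It slides along the machine's -y; it needs about 3 N and stays where it is left.
- bolt_knob (a point): Top centre of the bolt's upright steel knob, 16 mm (machine's x) by 14 mm (machine's y), standing 40 mm up from the bolt; this point is 61 mm above the housing's flat top. Moves with the bolt. On both sides of the bolt (machine's x) a guide cheek 7 mm thick lies on the housing, 12 mm high, 11 to 18 mm from the knob's middle.
- tape_roll: Bystander: hollow cardboard roll, 100 mm across, 48 mm high. Origin at the centre of its underside.
- spanner: Bystander: steel spanner 140 mm long, lying on the bench.
- carton: Bystander: small cardboard carton 110 x 90 x 70 mm. Origin at the centre of its underside.
- stop_mount (a point): Fixed point on the bracket (machine x 186, y 45, z 200.5 mm) where the stop's screw, along the machine's x, passes through it. The screw carries a black rubber ball, radius 10 mm, 90 mm above the hinge line. How far it is screwed out (ball centre at machine x 114 to 148 mm) is not measured. The ball gives only a few mm before it is overloaded (20 N).

How it is judged:
By the outcome, as a careful person would: the job done as asked, in the order asked, and still so for the second after the job is handed in, with the robot touching nothing.
It also fails if it takes over 72 s, if anything falls off the work surface, if the arm or the gripper's body presses on something with over 40 N, if the wrist force passes 120 N, or if a joint passes its speed limit or range.

## Working session

There is one attempt and no reset: what is moved stays moved. The work goes in short steps, Python scripts to look and compute and a shell command to move; the robot and the scene stay as the last step left them, time stands still between calls to the robot, and variables do not carry over. Pictures are saved under pics/ and viewed, about 8 in all and at most 12, crops included, and the job is handed in when it is done.

```bash
ls; mkdir -p pics; cat > h.py <<'E'
import numpy as np, cv2
from scipy.spatial.transform import Rotation as R
from cell import arm
def cam(n):
    s=arm.state(); im,d=arm.read_camera(n); c=arm.calibration(n)
    if 'mount' in c:
        T=np.eye(4);T[:3,:3]=R.from_rotvec(s['tool_rot']).as_matrix();T[:3,3]=s['ee_pos'];M=T@np.array(c['mount'])
    else:
        M=np.eye(4);r=R.from_rotvec(c['rvec']).as_matrix();M[:3,:3]=r.T;M[:3,3]=-r.T@np.array(c['tvec'])
    return im,d,c,M
def cloud(d,c,M):
    v,u=np.mgrid[0:400,0:640].astype(float)
    x0=(u-c['cx'])/c['fx'];y0=(v-c['cy'])/c['fy'];x,y=x0.copy(),y0.copy()
    for _ in range(8):
        f=1+c['k1']*(x*x+y*y);x=x0/f;y=y0/f
    P=np.stack([x*d,y*d,d],-1)@M[:3,:3].T+M[:3,3]; P[d==0]=np.nan
    return P
def save(im,f): cv2.imwrite('pics/'+f,im[:,:,::-1])
E
python3 - <<'E'
from h import *
print(arm.state())
for n in ('top','side'):
    im,d,c,M=cam(n);save(im,n+'0.png');P=cloud(d,c,M);np.save(n+'.npy',P);print(n,M.round(3).tolist())
    for k in ('machine','cover','pull_bar','bolt','bolt_knob','tape_roll','carton','spanner'):
        r=arm.cut_out(k,n)
        for o in r[:2]:
            m=o['pixels'];print(k,round(o['score'],2),np.round(o['bbox']).tolist(),np.nanmedian(P[m],0).round(3),np.nanpercentile(P[m],[3,97],axis=0).round(3).tolist())
E
```

```text
pics
{'t': 0.0, 'q': array([ 1.22039553,  0.33289543, -0.06466263,  1.46094622,  0.02162088,
        1.34992443, -0.08851553]), 'joint_vel': array([-1.79294140e-03,  5.23163199e-04, -1.06602440e-03,  8.95379416e-04,
       -1.38215673e-03,  1.02692644e-03, -1.53350793e-05]), 'joint_torque': array([-7.07003874e-04, -6.23249316e+01,  2.40987906e-02, -3.89907110e+01,
       -6.13557757e-02,  3.96310701e-02,  1.52967373e-04]), 'ee_pos': array([ 0.20104241, -0.59130554,  0.18563686]), 'tool_rot': array([-1.34582512,  0.96537018, -0.96328698]), 'ft_force': array([ 0.20674808, -0.30076389, -0.27307576]), 'wrist_torque': array([-0.03115135,  0.03573057,  0.02781496]), 'finger_gap': 1.000432097284531}
top [[-0.009, -0.984, 0.175, 0.418], [-1.0, 0.013, 0.021, 0.045], [-0.023, -0.175, -0.984, 0.89], [0.0, 0.0, 0.0, 1.0]]
machine 0.76 [355.0, 190.0, 200.0, 157.0] [0.577 0.009 0.111] [[0.448, -0.211, 0.011], [0.686, 0.151, 0.205]]
cover 0.56 [306.0, 182.0, 104.0, 75.0] [0.602 0.075 0.118] [[0.538, -0.003, 0.113], [0.669, 0.187, 0.121]]
bolt 0.89 [307.0, 225.0, 14.0, 40.0] [0.507 0.083 0.131] [[0.
[... 855 characters left out ...]
.091 0.116] [[0.536, 0.0, 0.112], [0.669, 0.192, 0.119]]
pull_bar 0.8 [314.0, 202.0, 76.0, 50.0] [0.602 0.093 0.116] [[0.537, -0.003, 0.092], [0.673, 0.192, 0.119]]
pull_bar 0.36 [344.0, 198.0, 27.0, 22.0] [0.489 0.089 0.13 ] [[0.474, 0.075, 0.122], [0.539, 0.098, 0.169]]
bolt 0.87 [343.0, 200.0, 32.0, 23.0] [0.491 0.089 0.13 ] [[0.474, 0.075, 0.121], [0.539, 0.098, 0.169]]
bolt_knob 0.75 [344.0, 198.0, 32.0, 21.0] [0.491 0.088 0.13 ] [[0.472, 0.072, 0.116], [0.541, 0.098, 0.169]]
carton 0.74 [399.0, 205.0, 44.0, 49.0] [ 0.432 -0.092  0.058] [[0.4, -0.176, 0.001], [0.482, -0.07, 0.07]]
spanner 0.71 [256.0, 300.0, 44.0, 42.0] [0.592 0.359 0.005] [[0.579, 0.288, -0.001], [0.612, 0.418, 0.009]]
```

View pics/top0.png

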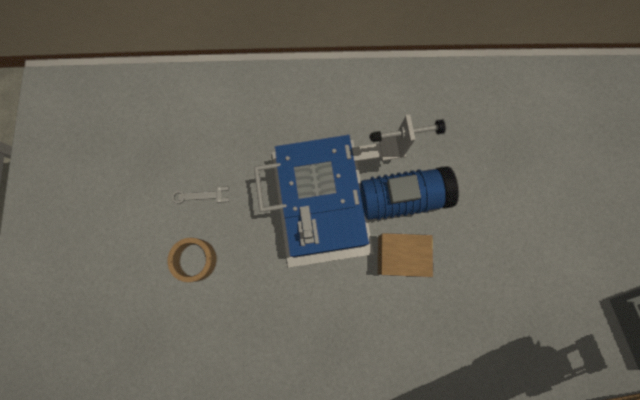

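```bash
python3 - <<'E'
from h import *
for n in ('top','side'):
    P=np.load(n+'.npy').reshape(-1,3);P=P[~np.isnan(P[:,0])]
    # cover/housing edge directions: top plane of cover
    for lo,hi,nm in((.1145,.121,'cover'),(.106,.113,'housing')):
        m=(P[:,2]>lo)&(P[:,2]<hi)&(P[:,0]>.42)&(P[:,0]<.72)&(P[:,1]>-.0)&(P[:,1]<.25)
        r=cv2.minAreaRect(P[m][:,:2].astype(np.float32)*1000);print(n,nm,m.sum(),r)
    m=(P[:,2]>.158)&(P[:,2]<.18)&(P[:,0]<.56)&(P[:,1]>.04)&(P[:,1]<.13);print('knobtop',m.sum(),P[m].min(0),P[m].max(0),np.median(P[m],0))
    m=(P[:,2]>.14)&(P[:,1]<.03)&(P[:,1]>-.2)&(P[:,0]>.5)&(P[:,0]<.75);print('bracket',m.sum(),np.percentile(P[m],[2,50,98],axis=0).round(3).tolist())
    m=(P[:,2]>.1)&(P[:,2]<.13)&(P[:,1]>.17)&(P[:,1]<.28)&(P[:,0]>.5);print('bar',m.sum(),P[m].min(0),P[m].max(0),np.median(P[m],0))
E
```

```text
top cover 4434 ((568.6932373046875, 87.59081268310547), (203.50270080566406, 201.22911071777344), 8.252099990844727)
top housing 2470 ((571.263671875, 81.60173034667969), (240.9967803955078, 196.74044799804688), 8.098639488220215)
knobtop 64 [0.4775092  0.0736332  0.15947405] [0.49119886 0.08912017 0.17403037] [0.48501661 0.08131315 0.17056247]
bracket 913 [[0.651, -0.181, 0.148], [0.672, -0.112, 0.206], [0.698, -0.044, 0.226]]
bar 266 [0.5368238  0.17021089 0.11201682] [0.63697713 0.1966662  0.12269905] [0.59049355 0.18482584 0.11824364]
side cover 1594 ((569.2750244140625, 89.3770523071289), (203.67506408691406, 205.87730407714844), 8.398942947387695)
side housing 972 ((571.1394653320312, 87.76715850830078), (241.87408447265625, 207.8070831298828), 7.890740871429443)
knobtop 606 [-0.07591684  0.04002269  0.15800088] [0.4921596  0.09146143 0.17996174] [0.00291819 0.06990275 0.16924851]
bracket 576 [[0.652, -0.176, 0.142], [0.671, -0.109, 0.198], [0.7, -0.041, 0.224]]
bar 501 [0.537182   0.17035674 0.10009899] [1.42318589 0.27995924 0.12981397] [1.41342913 0.19605156 0.11564382]
```

The top picture shows the machine with its motor on the right (machine x runs image-right, slightly up). The pull bar is at (258,188), the bolt knob at (307,222) and the rubber ball at (375,136). The carton (405,255), tape roll (190,260) and spanner (203,196) are well clear.

```bash
cat >> h.py <<'E'
a=np.radians(8.15); YM=np.array([np.cos(a),np.sin(a),0]); XM=np.array([np.sin(a),-np.cos(a),0])
RM=np.stack([XM,YM,[0,0,1]])   # world->machine rotation
E
python3 - <<'E'
from h import *
s=arm.state();Rt=R.from_rotvec(s['tool_rot']).as_matrix();print(Rt.round(3).tolist())
Q=[]
for n in ('top','side'):
    P=np.load(n+'.npy').reshape(-1,3);P=P[~np.isnan(P[:,0])];P=P[(P[:,0]>.4)&(P[:,0]<.8)&(P[:,1]>-.3)&(P[:,1]<.25)]
    A=P@RM.T; h=(A[:,2]>.106)&(A[:,2]<.114)&(P[:,1]>0)&(P[:,1]<.17)
    print(n,'housing y',np.percentile(A[h][:,1],[1,99]))
    b=(A[:,2]>.105)&(A[:,2]<.125)&(P[:,1]>.15); xm=A[b][:,0].min(); k=b&(A[:,0]<xm+.011); print('bar',xm,k.sum(),np.percentile(A[k],[2,50,98],axis=0).round(4).tolist())
    k=(A[:,2]>.114)&(A[:,2]<.122)&(A[:,0]>xm+.045); print('cover',np.percentile(A[k],[1,99],axis=0).round(4).tolist())
    k=(A[:,2]>.166)&(A[:,2]<.175)&(P[:,1]>.06)&(P[:,1]<.11);print('knob',k.sum(),np.percentile(A[k],[3,50,97],axis=0).round(4).tolist())
    k=(A[:,2]>.185)&(A[:,2]<.23)&(P[:,1]<-.02);print('stop',np.percentile(A[k],[1,50,99],axis=0).round(4).tolist())
E
```

```text
[[0.322, 0.0, 0.947], [-0.947, -0.0, 0.322], [0.0, -1.0, 0.0]]
top housing y [0.457539   0.69608223]
bar -0.10718657243592879 221 [[-0.1066, 0.5584, 0.1139], [-0.1012, 0.6062, 0.1182], [-0.0968, 0.653, 0.1213]]
cover [[-0.0561, 0.4979, 0.1142], [0.2014, 0.6752, 0.1216]]
knob 62 [[-0.0188, 0.4848, 0.1669], [-0.0119, 0.4913, 0.1706], [-0.0041, 0.4978, 0.1724]]
stop [[0.135, 0.6274, 0.1881], [0.2048, 0.6503, 0.2069], [0.2768, 0.6762, 0.2267]]
side housing y [0.45790695 0.69752436]
bar -0.11090174478193061 167 [[-0.1097, 0.5598, 0.1096], [-0.1061, 0.6052, 0.1158], [-0.1005, 0.6525, 0.1194]]
cover [[-0.0595, 0.4787, 0.1141], [0.2044, 0.6769, 0.1216]]
knob 27 [[-0.0212, 0.4855, 0.1663], [-0.0159, 0.4916, 0.1691], [-0.0066, 0.4978, 0.1713]]
stop [[0.1326, 0.6286, 0.1861], [0.2029, 0.6499, 0.206], [0.2754, 0.6794, 0.2252]]
```

```bash
cat > st.py <<'E'
from h import *
s=arm.state();p=RM@s['ee_pos'];Rt=RM@R.from_rotvec(s['tool_rot']).as_matrix()
print('t',round(s['t'],2),'aligned mm',(p*1000).round(1),'machine mm',(p*1000-[16,606,0]).round(1),'gap',round(s['finger_gap'],3),'F(m)',(RM@s['ft_force']).round(1),'rot err',R.from_matrix(np.array([[1,0,0],[0,0,-1],[0,1,0]]).T@Rt).as_rotvec().round(3))
E
python3 -m pendant '[[[0,-40,0,0,0.186,0],[0,0,50,0,0,0],[-30,0,45,0,0,0],[-45,0,40,0,0,0],[-50,0,30,0,0,0],[-50,0,25,0,0,0],[-50,0,25,0,0,0],[-50,0,25,0,0,0],[-50,0,20,0,0,0],[-50,0,20,0,0,0]]]' 0.5 20; python3 st.py
```

```text
t: 2.15
ee_pos: [0.4339, -0.1735, 0.2268]
tool_rot: [-1.269, 1.112, -1.116]
ft_force: [1.1, -0.2, 0.3]
finger_gap: 0.5
t 2.15 aligned mm [233.2 404.9 226.8] machine mm [ 217.2 -201.1  226.8] gap 0.5 F(m) [0.4 1.1 0.3] rot err [-3.141 -0.004 -0.022]
```

```bash
sed -i 's/\[0,0,-1\],\[0,1,0\]/[0,0,1],[0,-1,0]/' st.py
python3 -m pendant '[[[-45,0,18,0,0,0],[-45,0,18,0,0,0],[-45,0,18,0,0,0],[-45,0,14,0,0,0],[-45,0,10,0,0,0],[-20,0,6,0,0,0],[0,0,0,0,0,0]]]'; python3 st.py
python3 - <<'E'
from h import *
im,d,c,M=cam('wrist');save(im,'w1.png');P=cloud(d,c,M).reshape(-1,3)@RM.T
k=(P[:,2]>.162)&(P[:,2]<.18);print(k.sum(),np.nanpercentile(P[k],[3,50,97],axis=0).round(4).tolist())
for z0,z1 in((.115,.121),):
  k=(P[:,2]>z0)&(P[:,2]<z1)&(P[:,1]>.53);print(np.nanpercentile(P[k],[1,50,99],axis=0).round(4).tolist())
E
```

```text
t: 3.02
ee_pos: [0.4865, 0.0933, 0.2278]
tool_rot: [-1.269, 1.104, -1.114]
ft_force: [0.1, 0.2, 0.9]
finger_gap: 0.499
t 3.02 aligned mm [-23.4 494.8 227.8] machine mm [ -39.4 -111.2  227.8] gap 0.499 F(m) [-0.2  0.1  0.9] rot err [ 0.004  0.007 -0.004]
1107 [[-0.0183, 0.4875, 0.1629], [0.2032, 0.6339, 0.1702], [0.2068, 0.6543, 0.1792]]
[[-0.1041, 0.5388, 0.1151], [0.0163, 0.6085, 0.1174], [0.2019, 0.6646, 0.1201]]
```

View pics/w1.png

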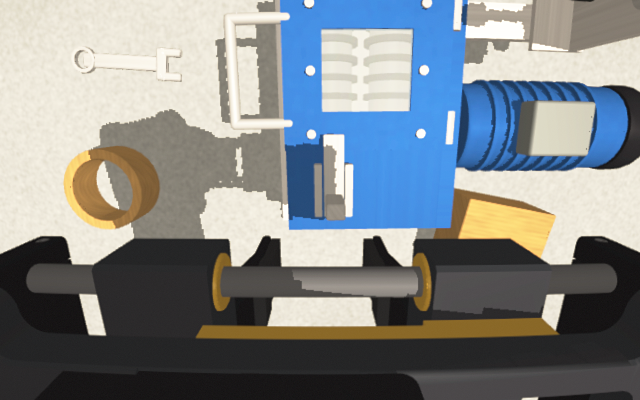

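The wrist view shows the knob at (335,207), between its guide cheeks. The bar is at (233,70) and the jaw axis lies along machine x. I'll refine the knob position.

```bash
python3 - <<'E'
from h import *
im,d,c,M=cam('wrist');P=cloud(d,c,M).reshape(-1,3)@RM.T
k=(P[:,2]>.166)&(P[:,2]<.176)&(abs(P[:,0]+.013)<.03)&(P[:,1]<.53);print('knob',k.sum(),np.nanpercentile(P[k],[3,50,97],axis=0).round(4).tolist())
k=(P[:,2]>.108)&(P[:,2]<.123)&(P[:,0]<-.09);print('bar',k.sum(),np.nanpercentile(P[k],[2,50,98],axis=0).round(4).tolist())
E
```

```text
knob 332 [[-0.019, 0.4862, 0.1677], [-0.0117, 0.493, 0.1701], [-0.0036, 0.499, 0.1714]]
bar 1483 [[-0.1064, 0.5587, 0.1139], [-0.1003, 0.6086, 0.1178], [-0.091, 0.654, 0.1199]]
```

```bash
python3 -m pendant '[[[12,0,-2,0,0,0],[0,30,0,0,0,0],[0,30,0,0,0,0],[0,20,0,0,0,0],[0,7,0,0,0,0],[0,0,0,0,0,0]]]' 0.5 20; python3 st.py
```

```text
t: 3.88
ee_pos: [0.4876, 0.0657, 0.1392]
tool_rot: [-1.264, 1.114, -1.131]
ft_force: [-0.0, -1.0, 0.1]
finger_gap: 0.504
t 3.88 aligned mm [  4.1 492.  139.2] machine mm [ -11.9 -114.   139.2] gap 0.504 F(m) [ 1.  -0.2  0.1] rot err [ 0.005  0.024 -0.009]
```

```bash
python3 -m pendant '[[[-15,0,0,0,-0.02,0],[0,0,0,0,0,0],[0,0,0,0,0,0]]]'; python3 st.py
```

```text
t: 4.25
ee_pos: [0.4869, 0.0817, 0.1411]
tool_rot: [-1.271, 1.096, -1.116]
ft_force: [0.9, 0.3, 0.5]
finger_gap: 0.5
t 4.25 aligned mm [-11.9 493.5 141.1] machine mm [ -27.9 -112.5  141.1] gap 0.5 F(m) [-0.1  1.   0.5] rot err [ 0.008  0.003 -0.009]
```

```bash
python3 -m pendant '[[[0,0,0,0,0,0],[0,0,0,0,0,0],[0,0,0,0,0,0],[0,0,0,0,0,0]]]' 0 25; python3 st.py;  python3 -m pendant '[[[0,0,-6,0,0,0],[0,0,-6,0,0,0],[0,0,-6,0,0,0],[0,0,-5,0,0,0]]]' ; python3 st.py
```

```text
t: 4.75
ee_pos: [0.4871, 0.0816, 0.1414]
tool_rot: [-1.271, 1.095, -1.117]
ft_force: [0.5, -0.0, 0.1]
finger_gap: 0.13
t 4.75 aligned mm [-11.7 493.7 141.4] machine mm [ -27.7 -112.3  141.4] gap 0.13 F(m) [0.1 0.5 0.1] rot err [ 0.009  0.003 -0.009]
t: 5.25
ee_pos: [0.4626, 0.0781, 0.1411]
tool_rot: [-1.271, 1.096, -1.116]
ft_force: [0.2, 1.2, 0.1]
finger_gap: 0.003
t 5.25 aligned mm [-11.8 469.  141.1] machine mm [ -27.8 -137.   141.1] gap 0.003 F(m) [-1.1  0.4  0.1] rot err [ 0.008  0.003 -0.009]
```

```bash
python3 - <<'E'
from h import *
out=[]
for n in('side','top'):
    im,d,c,M=cam(n);P=cloud(d,c,M).reshape(-1,3)@RM.T
    o=arm.cut_out('bolt_knob',n)
    for r in o[:2]:
        A=P.reshape(400,640,3)[r['pixels']];print(n,r['score'],r['bbox'],np.nanpercentile(A,[3,50,97],axis=0).round(3).tolist())
    cr=im[140:260,250:410] if n=='side' else im[150:270,250:410]
    out.append(cv2.resize(cr,None,fx=4,fy=4,interpolation=2)[:300 if 0 else 480])
save(cv2.resize(np.hstack(out),(800,300)),'z1.png')
E
```

```text
side 0.59 [342.9, 197.1, 28.9, 21.1] [[-0.023, 0.479, 0.108], [-0.018, 0.501, 0.13], [0.076, 0.55, 0.17]]
```

View pics/z1.png

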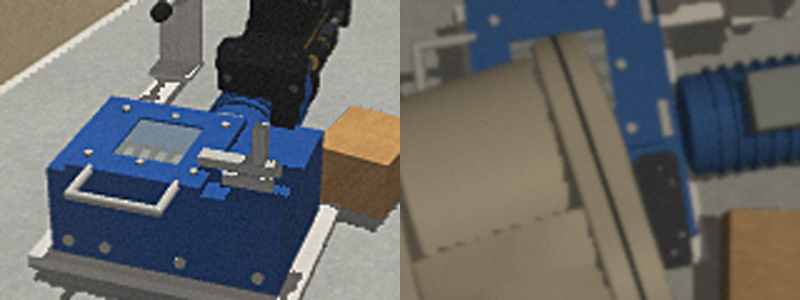

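```bash
python3 - <<'E'
from h import *
im,d,c,M=cam('side');P=cloud(d,c,M)@RM.T
s=arm.state()
q=(np.linalg.inv(M)@np.r_[s['ee_pos'],1])[:3];x,y=q[0]/q[2],q[1]/q[2];f=1+c['k1']*(x*x+y*y);u,v=c['fx']*x*f+c['cx'],c['fy']*y*f+c['cy'];print('TCP px',u,v,'crop',(u-250)*2.5,(v-140)*2.5)
for (cu,cv) in((262,130),(265,150),(290,110),(290,80),(250,80),(300,40),(240,60),(310,60),(278,118)):
    U,V=int(250+cu/2.5),int(140+cv/2.5);print((cu,cv),P[V,U].round(3),im[V,U])
E
```

```text
TCP px 362.9030038668861 201.91500402377525 crop 282.25750966721523 154.78751005943815
(262, 130) [-0.019  0.49   0.168] [94 96 93]
(265, 150) [-0.015  0.486  0.145] [88 81 74]
(290, 110) [-0.022  0.461  0.196] [32 29 32]
(290, 80) [-0.101  0.443  0.266] [28 26 27]
(250, 80) [-0.1    0.477  0.26 ] [21 19 17]
(300, 40) [-0.065  0.445  0.287] [32 36 35]
(240, 60) [-0.109  0.483  0.281] [36 36 39]
(310, 60) [-0.048  0.439  0.261] [48 53 54]
(278, 118) [-0.021  0.473  0.185] [25 27 31]
```

```bash
python3 - <<'E'
from h import *
im,d,c,M=cam('side');P=cloud(d,c,M)@RM.T
cr=im[160:230,320:400];a1=cv2.resize(cr,(400,350),interpolation=cv2.INTER_NEAREST)
im2,d2,c2,M2=cam('wrist');a2=cv2.resize(im2[130:400],(400,169))
cv=np.zeros((350,800,3),np.uint8);cv[:,:400]=a1;cv[:169,400:]=a2;save(cv,'z2.png')
dark=(im.max(2)<60);k=dark&(abs(P[...,0]+.01)<.04)&(P[...,1]>.43)&(P[...,1]<.49)&(P[...,2]>.125)&(P[...,2]<.21)
A=P[k];i=np.argsort(A[:,2])[:6];print(k.sum(),A[i].round(3).tolist())
P2=cloud(d2,c2,M2).reshape(-1,3)@RM.T;k=(P2[:,2]>.164)&(P2[:,2]<.176)&(abs(P2[:,0]+.013)<.03)&(P2[:,1]<.53);print(k.sum(),np.nanpercentile(P2[k],[3,50,97],axis=0).round(3).tolist() if k.sum() else '')
E
```

```text
112 [[-0.022, 0.475, 0.177], [-0.022, 0.461, 0.177], [-0.018, 0.464, 0.177], [-0.006, 0.46, 0.178], [-0.02, 0.468, 0.178], [-0.022, 0.473, 0.178]]
759 [[-0.019, 0.486, 0.166], [-0.012, 0.493, 0.17], [-0.005, 0.499, 0.171]]
```

View pics/z2.png

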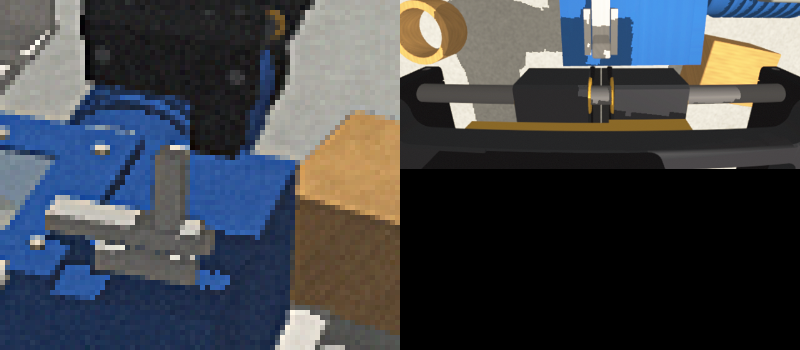

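```bash
python3 - <<'E'
from h import *
im,d,c,M=cam('wrist');P=cloud(d,c,np.array(c['mount']))
print(np.array(c['mount']).round(3).tolist())
for (v) in range(225,345,8): 
    print(v,[(P[v,u]*1000).round(0).tolist() for u in (300,312,320,328,340)])
im,d,c,M=cam('side');P=cloud(d,c,M)@RM.T
for v in range(184,206,2): print(v,[(P[v,u]*1000).round(0).tolist()+im[v,u].tolist() for u in (359,363,367)])
E
```

```text
[[1.0, 0.001, -0.0, 0.0], [0.001, -0.26, 0.966, -0.197], [0.001, -0.966, -0.26, 0.071], [0.0, 0.0, 0.0, 1.0]]
225 [[-16.0, 33.0, -5.0], [-7.0, 32.0, -5.0], [-1.0, 31.0, -5.0], [5.0, 32.0, -5.0], [14.0, 31.0, -5.0]]
233 [[-16.0, 32.0, -11.0], [-7.0, 32.0, -11.0], [-1.0, 33.0, -12.0], [5.0, 31.0, -11.0], [14.0, 33.0, -12.0]]
241 [[-6.0, -113.0, 38.0], [-5.0, -40.0, 10.0], [-1.0, -40.0, 10.0], [4.0, -40.0, 10.0], [5.0, -112.0, 38.0]]
249 [[-6.0, -116.0, 38.0], [-4.0, -49.0, 10.0], [-1.0, -49.0, 10.0], [3.0, -51.0, 11.0], [5.0, -115.0, 37.0]]
257 [[-5.0, -123.0, 38.0], [-4.0, -60.0, 10.0], [-0.0, -59.0, 10.0], [3.0, -59.0, 10.0], [5.0, -120.0, 37.0]]
265 [[-5.0, -128.0, 38.0], [-4.0, -67.0, 10.0], [-0.0, -61.0, 7.0], [3.0, -69.0, 11.0], [5.0, -124.0, 36.0]]
273 [[-5.0, -127.0, 36.0], [-2.0, -122.0, 33.0], [-0.0, -121.0, 33.0], [2.0, -121.0, 33.0], [nan, nan, nan]]
281 [[-5.0, -129.0, 35.0], [-2.0, -122.0, 31.0], [-0.0, -122.0, 31.0], [2.0, -122.0, 31.0], [5.0, -125.0, 33.0]]
289 [[-5.0, -128.0, 32.0], [-2.0, -124.0, 30.0], [-0.0, -123.0, 29.0], [2.0, -123.0, 30.0], [5.0, -126.0, 31.0]]
2
[... 1176 characters left out ...]
4], [98.0, 488.0, 108.0, 47, 94, 165]]
194 [[79.0, 505.0, 108.0, 39, 85, 155], [82.0, 495.0, 109.0, 44, 83, 155], [86.0, 485.0, 108.0, 49, 88, 155]]
196 [[70.0, 502.0, 108.0, 42, 87, 155], [74.0, 492.0, 108.0, 44, 87, 158], [76.0, 482.0, 109.0, 44, 85, 154]]
198 [[59.0, 499.0, 109.0, 45, 90, 158], [62.0, 489.0, 109.0, 47, 88, 159], [65.0, 479.0, 109.0, 52, 88, 160]]
200 [[45.0, 495.0, 111.0, 50, 92, 164], [54.0, 487.0, 107.0, 43, 88, 157], [55.0, 477.0, 109.0, 44, 83, 155]]
202 [[38.0, 493.0, 109.0, 36, 83, 162], [44.0, 484.0, 108.0, 42, 86, 155], [44.0, 474.0, 110.0, 45, 87, 156]]
204 [[-6.0, 481.0, 130.0, 220, 210, 188], [34.0, 481.0, 108.0, 51, 90, 164], [35.0, 471.0, 109.0, 43, 85, 157]]
```

Both cameras agree that the real fingertips end about 37 mm short of the reported TCP. They sit at z≈177 mm while the TCP reads 141 mm, so the fingers closed above the knob and nothing moved. I'll go back over the knob, open, and check whether the same offset holds with the fingers open.

```bash
python3 -m pendant '[[[0,-5,12,0,0,0],[0,0,12,0,0,0],[0,0,0,0,0,0],[0,0,0,0,0,0]]]' 0.5; python3 st.py;python3 - <<'E'
from h import *
s=arm.state();im,d,c,M=cam('side');P=cloud(d,c,M)@RM.T;A=P-RM@s['ee_pos']
k=(im.max(2)<60)&(abs(A[...,0])<.06)&(abs(A[...,1])<.02)&(A[...,2]<.09)&(A[...,2]>-.03)
print(k.sum(),np.percentile(A[k],[0,2,50],axis=0).round(3).tolist())
im,d,c,M=cam('wrist');P=cloud(d,c,np.array(c['mount']))
k=(abs(P[...,2])<.02)&(P[...,1]<-.01)&(P[...,1]>-.08)&(abs(P[...,0])<.06);A=P[k];i=np.argsort(-A[:,1])[:200:25];print(k.sum(),A[i].round(3).tolist())
E
```

```text
t: 6.2
ee_pos: [0.4892, 0.0822, 0.1464]
tool_rot: [-1.271, 1.096, -1.116]
ft_force: [-0.2, -0.6, 0.1]
finger_gap: 0.371
t 6.2 aligned mm [-12.  496.  146.4] machine mm [ -28.  -110.   146.4] gap 0.371 F(m) [ 0.6 -0.3  0.1] rot err [ 0.008  0.003 -0.008]
181 [[-0.034, -0.011, 0.033], [-0.031, -0.011, 0.035], [-0.025, -0.002, 0.051]]
2496 [[-0.007, -0.01, 0.002], [0.008, -0.012, 0.003], [0.006, -0.013, 0.003], [0.001, -0.015, 0.003], [0.006, -0.016, 0.004], [-0.002, -0.018, 0.004], [0.005, -0.02, 0.004], [0.002, -0.021, 0.003]]
```

```bash
python3 -m pendant '[[[0,0,-3,0,0,0],[0,12,0,0,0,0],[0,12,0,0,0,0],[0,12,0,0,0,0],[0,8,0,0,0,0],[0,0,0,0,0,0]]]'; python3 st.py
python3 -m pendant '[[[0,0,0,0,0,0],[0,0,0,0,0,0],[0,0,0,0,0,0],[0,0,0,0,0,0],[0,0,0,0,0,0],[0,0,0,0,0,0]]]' 0 25; python3 st.py
```

```text
t: 7.05
ee_pos: [0.4851, 0.0808, 0.0984]
tool_rot: [-1.272, 1.097, -1.116]
ft_force: [1.4, -0.7, -0.6]
finger_gap: 0.501
t 7.05 aligned mm [-11.2 491.7  98.4] machine mm [ -27.2 -114.3   98.4] gap 0.501 F(m) [ 0.9  1.2 -0.6] rot err [ 0.007  0.003 -0.009]
t: 7.8
ee_pos: [0.4858, 0.0811, 0.0992]
tool_rot: [-1.271, 1.096, -1.116]
ft_force: [0.5, 0.6, -1.3]
finger_gap: 0.183
t 7.8 aligned mm [-11.4 492.4  99.2] machine mm [ -27.4 -113.6   99.2] gap 0.183 F(m) [-0.6  0.6 -1.3] rot err [ 0.008  0.003 -0.009]
```

Gripped at a gap of 0.183 × 87 = 16 mm, which is the knob's width.

```bash
python3 -m pendant '[[[0,0,-6,0,0,0],[0,0,-6,0,0,0],[0,0,-6,0,0,0],[0,0,-5,0,0,0]]]'; python3 st.py;python3 -m pendant '[[[0,0,-4,0,0,0],[0,0,-3,0,0,0]]]'; python3 st.py
```

```text
t: 8.3
ee_pos: [0.4627, 0.0777, 0.0992]
tool_rot: [-1.269, 1.095, -1.117]
ft_force: [3.2, -0.5, -1.4]
finger_gap: 0.178
t 8.3 aligned mm [-11.3 469.   99.2] machine mm [ -27.3 -137.    99.2] gap 0.178 F(m) [ 1.   3.1 -1.4] rot err [ 0.011  0.003 -0.008]
t: 8.55
ee_pos: [0.4581, 0.0771, 0.0994]
tool_rot: [-1.263, 1.09, -1.12]
ft_force: [25.6, 2.6, -21.5]
finger_gap: 0.179
t 8.55 aligned mm [-11.3 464.4  99.4] machine mm [ -27.3 -141.6   99.4] gap 0.179 F(m) [  1.   25.8 -21.5] rot err [ 0.018  0.003 -0.008]
```

```bash
python3 -m pendant '[[[0,0,1,0,0,0],[0,0,0,0,0,0],[0,0,0,0,0,0],[0,-15,0,0,0,0],[0,-25,0,0,0,0],[0,-25,0,0,0,0],[-25,-15,20,0,0,0],[-30,0,30,0,0,0],[-30,0,30,0,0,0],[0,0,0,0,0,0]]]' 0.45; python3 st.py
python3 - <<'E'
from h import *
im,d,c,M=cam('wrist');save(im,'w2.png');P=cloud(d,c,M).reshape(-1,3)@RM.T
k=(P[:,2]>.166)&(P[:,2]<.176)&(abs(P[:,0]+.013)<.03)&(P[:,1]<.53);print('knob',k.sum(),np.nanpercentile(P[k],[3,50,97],axis=0).round(4).tolist() if k.sum() else '')
k=(P[:,2]>.106)&(P[:,2]<.123)&(P[:,0]<-.085)&(P[:,1]>.57)&(P[:,1]<.64);print('bar',k.sum(),np.nanpercentile(P[k],[2,50,98],axis=0).round(4).tolist())
im,d,c,M=cam('side');P=cloud(d,c,M)@RM.T;k=(P[...,2]>.166)&(P[...,2]<.176)&(abs(P[...,0]+.013)<.02)&(P[...,1]<.51)&(P[...,1]>.44);print('knob side',k.sum(),np.nanpercentile(P[k],[3,50,97],axis=0).round(4).tolist() if k.sum() else '')
E
```

```text
t: 9.8
ee_pos: [0.526, 0.1752, 0.1896]
tool_rot: [-1.262, 1.091, -1.123]
ft_force: [-0.8, 0.5, 0.3]
finger_gap: 0.449
t 9.8 aligned mm [-98.8 545.5 189.6] machine mm [-114.8  -60.5  189.6] gap 0.449 F(m) [-0.6 -0.7  0.3] rot err [ 0.019  0.006 -0.009]
knob 0 
bar 1090 [[-0.1068, 0.5716, 0.1145], [-0.102, 0.6068, 0.1178], [-0.0973, 0.6387, 0.1198]]
knob side 25 [[-0.0205, 0.4575, 0.1663], [-0.0152, 0.4635, 0.1693], [-0.0056, 0.4706, 0.171]]
```

View pics/w2.png

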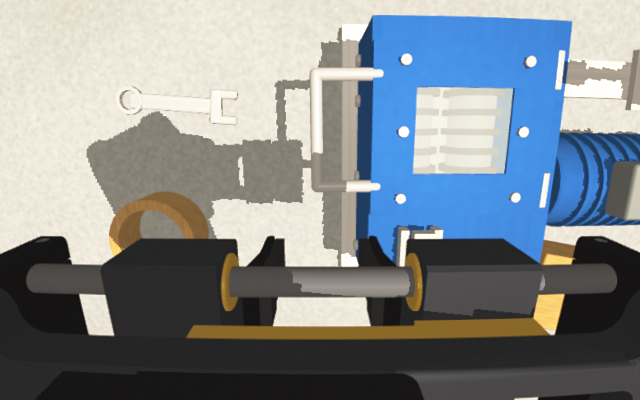

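The bolt has moved 28.0 mm (knob y from 491.6 to 463.5). The wrist view shows the bar at (318,130), the bolt back at (418,235), and the tape roll and spanner untouched. Next I'll go down onto the bar.

```bash
python3 -m pendant '[[[-3,0,30,-0.018,0,0.009],[0,0,31,0,0,0],[0,0,0,0,0,0],[0,30,0,0,0,0],[0,30,0,0,0,0],[0,20,0,0,0,0],[0,0,0,0,0,0]]]' 0.4; python3 st.py
```

```text
t: 10.78
ee_pos: [0.5845, 0.176, 0.1131]
tool_rot: [-1.27, 1.108, -1.122]
ft_force: [0.6, 0.6, 1.0]
finger_gap: 0.396
t 10.78 aligned mm [-91.3 603.5 113.1] machine mm [-107.3   -2.5  113.1] gap 0.396 F(m) [-0.5  0.6  1. ] rot err [ 0.003  0.015 -0.008]
```

```bash
python3 -m pendant '[[[-11,0,3,0,-0.012,0],[0,0,0,0,0,0]]]'; python3 st.py; python3 -m pendant '[[[0,13,0,0,0,0],[0,13,0,0,0,0],[0,13,0,0,0,0],[0,11,0,0,0,0],[0,0,0,0,0,0]]]'; python3 st.py
```

```text
t: 11.02
ee_pos: [0.5868, 0.1886, 0.1154]
tool_rot: [-1.273, 1.097, -1.113]
ft_force: [0.5, 0.7, 0.2]
finger_gap: 0.404
t 11.03 aligned mm [-103.5  607.6  115.4] machine mm [-119.5    1.6  115.4] gap 0.404 F(m) [-0.6  0.6  0.2] rot err [ 0.006  0.002 -0.007]
t: 11.65
ee_pos: [0.5871, 0.188, 0.0617]
tool_rot: [-1.273, 1.098, -1.113]
ft_force: [-0.8, 0.3, 0.1]
finger_gap: 0.4
t 11.65 aligned mm [-102.9  607.8   61.7] machine mm [-118.9    1.8   61.7] gap 0.4 F(m) [-0.4 -0.8  0.1] rot err [ 0.005  0.002 -0.007]
```

```bash
python3 -m pendant '[[[0,0,0,0,0,0],[0,0,0,0,0,0],[0,0,0,0,0,0],[0,0,0,0,0,0],[0,0,0,0,0,0]]]' 0 20; python3 st.py; cat > arc.py <<'E'
import sys;from h import *
s=arm.state();p=RM@s['ee_pos']*1000
H=np.load('hinge.npy') # TCP-frame hinge xz
b=lambda t:H+[-195*np.cos(t)+4*np.sin(t),195*np.sin(t)+4*np.cos(t)]
v=np.array([p[0],p[2]])-H;th=np.pi-np.arctan2(v[1],v[0])-.0205
print('th %.3f radial err %.1f y %.1f F'%(th,np.hypot(*v)-195.04,p[1]),(RM@s['ft_force']).round(1),'gap %.3f t %.2f'%(s['finger_gap'],s['t']))
n,dt=int(sys.argv[1]),float(sys.argv[2]);q=np.array([p[0],p[2]]);o=[]
for i in range(1,n+1):
    r=b(th+dt*i);o.append([round(r[0]-q[0],1),round(q[1]-r[1],1),0,0,0,0]);q=r
print(o)
E
python3 - <<'E'
from h import *
p=RM@arm.state()['ee_pos']*1000;np.save('hinge.npy',[p[0]+195,p[2]-4])
E
python3 arc.py 10 .04
```

```text
t: 12.28
ee_pos: [0.5879, 0.187, 0.0626]
tool_rot: [-1.273, 1.097, -1.115]
ft_force: [-0.9, 0.4, -2.1]
finger_gap: 0.108
t 12.28 aligned mm [-101.7  608.4   62.6] machine mm [-117.7    2.4   62.6] gap 0.108 F(m) [-0.5 -0.8 -2.1] rot err [ 0.006  0.003 -0.009]
th 0.000 radial err 0.0 y 608.4 F [-0.5 -0.8 -2.1] gap 0.108 t 12.28
[[np.float64(0.3), np.float64(-7.8), 0, 0, 0, 0], [np.float64(0.6), np.float64(-7.8), 0, 0, 0, 0], [np.float64(0.9), np.float64(-7.7), 0, 0, 0, 0], [np.float64(1.2), np.float64(-7.7), 0, 0, 0, 0], [np.float64(1.6), np.float64(-7.6), 0, 0, 0, 0], [np.float64(1.9), np.float64(-7.6), 0, 0, 0, 0], [np.float64(2.2), np.float64(-7.5), 0, 0, 0, 0], [np.float64(2.5), np.float64(-7.4), 0, 0, 0, 0], [np.float64(2.8), np.float64(-7.3), 0, 0, 0, 0], [np.float64(3.0), np.float64(-7.2), 0, 0, 0, 0]]
```

```bash
sed -i 's/round(r\[0\]-q\[0\],1)/round(float(r[0]-q[0]),1)/;s/round(q\[1\]-r\[1\],1)/round(float(q[1]-r[1]),1)/' arc.py; python3 -m pendant '[[[0.3,-8,0,0,0,0],[0.6,-8,0,0,0,0],[0.9,-8,0,0,0,0],[1.2,-8,0,0,0,0],[1.6,-8,0,0,0,0]]]' ; python3 arc.py 10 .05
```

```text
t: 12.9
ee_pos: [0.5886, 0.1817, 0.105]
tool_rot: [-1.273, 1.097, -1.116]
ft_force: [1.8, -2.6, -3.7]
finger_gap: 0.105
th 0.219 radial err 0.2 y 608.4 F [ 2.8  1.4 -3.7] gap 0.105 t 12.90
[[2.7, -9.4, 0, 0, 0, 0], [3.0, -9.3, 0, 0, 0, 0], [3.5, -9.1, 0, 0, 0, 0], [3.9, -8.9, 0, 0, 0, 0], [4.4, -8.7, 0, 0, 0, 0], [4.8, -8.5, 0, 0, 0, 0], [5.2, -8.2, 0, 0, 0, 0], [5.6, -8.0, 0, 0, 0, 0], [6.0, -7.7, 0, 0, 0, 0], [6.4, -7.4, 0, 0, 0, 0]]
```

```bash
python3 -m pendant '[[[2.7,-9.4,0,0,0,0],[3,-9.3,0,0,0,0],[3.5,-9.1,0,0,0,0],[3.9,-8.9,0,0,0,0],[4.4,-8.7,0,0,0,0],[4.8,-8.5,0,0,0,0],[5.2,-8.2,0,0,0,0],[5.6,-8,0,0,0,0]]]' ; python3 arc.py 10 .05
```

```text
t: 13.9
ee_pos: [0.5936, 0.147, 0.1804]
tool_rot: [-1.271, 1.096, -1.117]
ft_force: [5.2, -2.9, -6.3]
finger_gap: 0.108
th 0.647 radial err 1.8 y 608.5 F [ 3.7  4.8 -6.3] gap 0.108 t 13.90
[[7.6, -6.4, 0, 0, 0, 0], [6.6, -7.2, 0, 0, 0, 0], [6.9, -6.8, 0, 0, 0, 0], [7.3, -6.5, 0, 0, 0, 0], [7.6, -6.1, 0, 0, 0, 0], [7.9, -5.7, 0, 0, 0, 0], [8.2, -5.3, 0, 0, 0, 0], [8.4, -4.9, 0, 0, 0, 0], [8.7, -4.5, 0, 0, 0, 0], [8.9, -4.1, 0, 0, 0, 0]]
```

```bash
python3 -m pendant '[[[7.6,-6.4,0.5,0,0,0],[6.6,-7.2,0.5,0,0,0],[6.9,-6.8,0.3,0,0,0],[7.3,-6.5,0,0,0,0],[7.6,-6.1,0,0,0,0],[7.9,-5.7,0,0,0,0],[8.2,-5.3,0,0,0,0]]]' ; python3 arc.py 10 .05
```

```text
t: 14.78
ee_pos: [0.6012, 0.0958, 0.2289]
tool_rot: [-1.27, 1.095, -1.112]
ft_force: [1.8, 1.8, -0.9]
finger_gap: 0.106
th 1.007 radial err 3.9 y 608.8 F [-1.6  2.1 -0.9] gap 0.106 t 14.78
[[10.5, -1.5, 0, 0, 0, 0], [8.7, -4.4, 0, 0, 0, 0], [8.9, -4.0, 0, 0, 0, 0], [9.1, -3.5, 0, 0, 0, 0], [9.3, -3.1, 0, 0, 0, 0], [9.4, -2.6, 0, 0, 0, 0], [9.5, -2.1, 0, 0, 0, 0], [9.6, -1.6, 0, 0, 0, 0], [9.7, -1.2, 0, 0, 0, 0], [9.7, -0.7, 0, 0, 0, 0]]
```

```bash
python3 -m pendant '[[[9,-3.8,0,0,0,0],[8.7,-3.9,0,0,0,0],[8.9,-3.5,0,0,0,0],[9.1,-3,0,0,0,0],[9.3,-2.6,0,0,0,0],[9.4,-2.1,0,0,0,0]]]' ; python3 arc.py 12 .04
python3 - <<'E'
from h import *
s=arm.state();im,d,c,M=cam('side');save(cv2.resize(im[80:280,200:440],(720,600)),'s2.png')
P=cloud(d,c,M)@RM.T
k=(im.max(2)<60)&(P[...,0]>.11)&(P[...,0]<.17)&(abs(P[...,1]-.651)<.03)&(abs(P[...,2]-.2)<.02);print('ball',k.sum(),np.percentile(P[k],[2,50,98],axis=0).round(3).tolist() if k.sum() else '')
E
```

```text
t: 15.52
ee_pos: [0.6096, 0.04, 0.2517]
tool_rot: [-1.268, 1.093, -1.111]
ft_force: [0.9, 2.4, 5.2]
finger_gap: 0.103
th 1.314 radial err 3.6 y 609.1 F [-2.3  1.3  5.2] gap 0.103 t 15.53
[[8.5, 1.8, 0, 0, 0, 0], [7.7, -1.4, 0, 0, 0, 0], [7.7, -1.1, 0, 0, 0, 0], [7.8, -0.7, 0, 0, 0, 0], [7.8, -0.4, 0, 0, 0, 0], [7.8, -0.1, 0, 0, 0, 0], [7.8, 0.2, 0, 0, 0, 0], [7.8, 0.5, 0, 0, 0, 0], [7.8, 0.8, 0, 0, 0, 0], [7.7, 1.1, 0, 0, 0, 0], [7.7, 1.4, 0, 0, 0, 0], [7.6, 1.7, 0, 0, 0, 0]]
ball 0
```

View pics/s2.png

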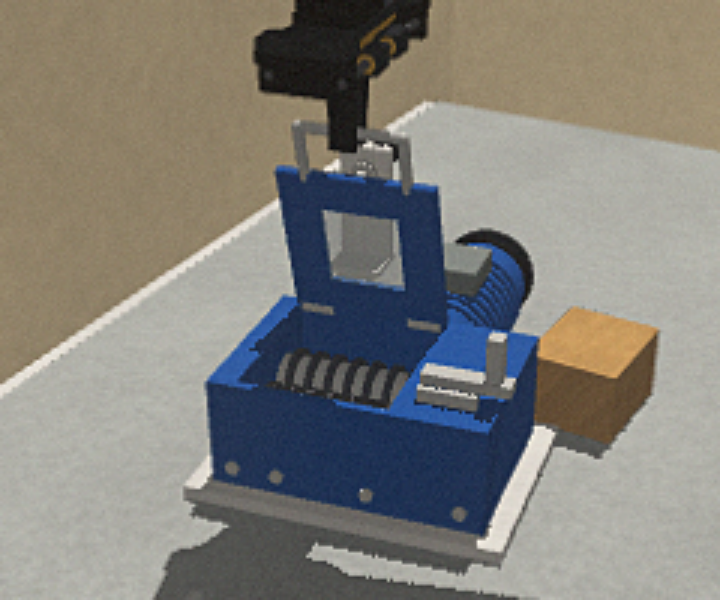

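The cover is up at about 75° and held by the fingers at (345,130), the bolt is back at (495,360), and the carton is in place. The real arc sits about 4 mm higher than my model, so I'll correct the model and continue.

```bash
python3 -c "
import numpy as np;h=np.load('hinge.npy');np.save('hinge.npy',h+[0,4])"
python3 -m pendant '[[[7.7,-1.5,0,0,0,0],[7.7,-1.2,0,0,0,0],[7.8,-0.8,0,0,0,0],[7.8,-0.5,0,0,0,0],[7.8,-0.2,0,0,0,0]]]' ; python3 arc.py 6 .04
python3 -m pendant '[[[7.8,0.2,0,0,0,0],[7.8,0.5,0,0,0,0],[7.7,0.8,0,0,0,0],[7.7,1.1,0,0,0,0]]]' ; python3 arc.py 8 .02
```

```text
t: 16.2
ee_pos: [0.6161, -0.005, 0.2562]
tool_rot: [-1.268, 1.094, -1.115]
ft_force: [2.5, 0.9, 0.4]
finger_gap: 0.107
th 1.545 radial err -1.5 y 609.2 F [-0.5  2.6  0.4] gap 0.107 t 16.20
[[7.8, -1.4, 0, 0, 0, 0], [7.8, 0.4, 0, 0, 0, 0], [7.8, 0.7, 0, 0, 0, 0], [7.7, 1.0, 0, 0, 0, 0], [7.7, 1.4, 0, 0, 0, 0], [7.6, 1.7, 0, 0, 0, 0]]
t: 16.7
ee_pos: [0.6208, -0.0384, 0.253]
tool_rot: [-1.268, 1.095, -1.115]
ft_force: [2.3, 0.3, 1.9]
finger_gap: 0.105
th 1.721 radial err -1.9 y 609.1 F [0.  2.4 1.9] gap 0.105 t 16.70
[[4.2, -1.2, 0, 0, 0, 0], [3.8, 0.8, 0, 0, 0, 0], [3.8, 0.9, 0, 0, 0, 0], [3.8, 0.9, 0, 0, 0, 0], [3.8, 1.0, 0, 0, 0, 0], [3.7, 1.1, 0, 0, 0, 0], [3.7, 1.2, 0, 0, 0, 0], [3.7, 1.2, 0, 0, 0, 0]]
```

```bash
python3 -m pendant '[[[4,0.3,0,0,0,0],[3.8,0.8,0,0,0,0],[3.8,0.9,0,0,0,0]]]' ; python3 arc.py 4 .015; python3 -m pendant '[[[2.9,0.8,0,0,0,0],[2.9,0.8,0,0,0,0]]]'; python3 arc.py 4 .015;
```

```text
t: 17.08
ee_pos: [0.6225, -0.0509, 0.2505]
tool_rot: [-1.268, 1.095, -1.115]
ft_force: [2.6, -0.0, -0.3]
finger_gap: 0.107
th 1.787 radial err -1.8 y 609.0 F [ 0.4  2.6 -0.3] gap 0.107 t 17.07
[[3.3, -1.0, 0, 0, 0, 0], [2.8, 0.8, 0, 0, 0, 0], [2.8, 0.8, 0, 0, 0, 0], [2.8, 0.8, 0, 0, 0, 0]]
t: 17.32
ee_pos: [0.6233, -0.0569, 0.2489]
tool_rot: [-1.269, 1.095, -1.115]
ft_force: [1.8, 0.9, 0.2]
finger_gap: 0.106
th 1.820 radial err -1.8 y 608.9 F [-0.6  1.9  0.2] gap 0.106 t 17.32
[[3.3, -0.9, 0, 0, 0, 0], [2.8, 0.8, 0, 0, 0, 0], [2.8, 0.9, 0, 0, 0, 0], [2.8, 0.9, 0, 0, 0, 0]]
```

```bash
python3 - <<'E'
from h import *
for n in('top','wrist'):
    im,d,c,M=cam(n);P=cloud(d,c,M)@RM.T
    k=(im.max(2)<60)&(P[...,0]>.11)&(P[...,0]<.19)&(abs(P[...,1]-.651)<.025)&(abs(P[...,2]-.2)<.02);print(n,k.sum(),np.percentile(P[k],[2,50,98],axis=0).round(3).tolist() if k.sum() else '')
    save(im,n+'5.png')
E
```

```text
top 15 [[0.11, 0.64, 0.182], [0.113, 0.642, 0.189], [0.118, 0.646, 0.199]]
wrist 456 [[0.137, 0.645, 0.204], [0.147, 0.655, 0.208], [0.154, 0.662, 0.211]]
```

View pics/wrist5.png

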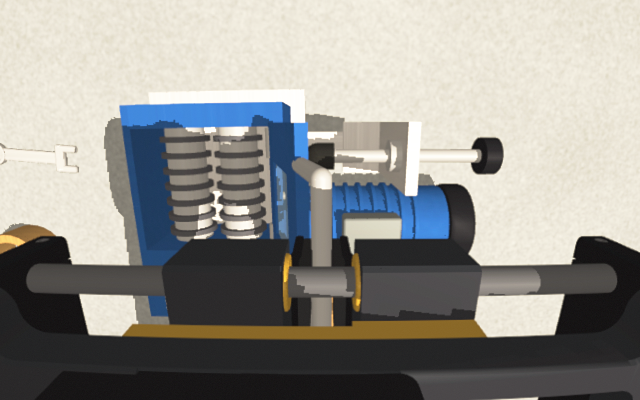

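The wrist view shows the ball at (321,156), beyond the bar arm. Its centre is at about aligned x 144 mm (machine x 128 mm), so contact should come near 1.93 rad.

```bash
python3 -m pendant '[[[2.8,0.8,0,0,0,0],[2.8,0.8,0,0,0,0],[2.8,0.8,0,0,0,0]]]'; python3 arc.py 2 .01;python3 -m pendant '[[[1.9,0.6,0,0,0,0],[1.9,0.6,0,0,0,0]]]'; python3 arc.py 2 .01; python3 -m pendant '[[[1.5,0.5,0,0,0,0]]]'; python3 arc.py 1 .01
```

```text
t: 17.8
ee_pos: [0.6245, -0.0657, 0.2463]
tool_rot: [-1.269, 1.095, -1.115]
ft_force: [2.3, 1.0, -0.8]
finger_gap: 0.108
th 1.868 radial err -1.7 y 608.9 F [-0.6  2.4 -0.8] gap 0.108 t 17.80
[[2.4, -1.0, 0, 0, 0, 0], [1.8, 0.6, 0, 0, 0, 0]]
t: 18.05
ee_pos: [0.6251, -0.0699, 0.245]
tool_rot: [-1.269, 1.096, -1.115]
ft_force: [1.7, -0.2, 0.2]
finger_gap: 0.102
th 1.891 radial err -1.6 y 608.9 F [0.4 1.6 0.2] gap 0.102 t 18.05
[[2.4, -0.8, 0, 0, 0, 0], [1.8, 0.7, 0, 0, 0, 0]]
t: 18.18
ee_pos: [0.6253, -0.0715, 0.2444]
tool_rot: [-1.269, 1.096, -1.115]
ft_force: [2.2, 0.3, 0.3]
finger_gap: 0.104
th 1.899 radial err -1.6 y 608.8 F [0.  2.3 0.3] gap 0.104 t 18.18
[[2.4, -0.9, 0, 0, 0, 0]]
```

```bash
for i in 1; do python3 -m pendant '[[[1.4,0.5,0,0,0,0],[0.5,0.2,0,0,0,0]]]'; python3 arc.py 1 .01; python3 -m pendant '[[[1.4,0.5,0,0,0,0],[0.5,0.2,0,0,0,0]]]'; python3 arc.py 1 .01; done | grep th
```

```text
th 1.909 radial err -1.6 y 608.8 F [-2.2  2.   1.6] gap 0.104 t 18.43
th 1.911 radial err -1.6 y 608.9 F [-3.4  0.1  2.3] gap 0.109 t 18.68
```

Contact at about 1.91 rad: the motion stopped and Fx is −3.4 N. I'll settle, release and rise clear.

```bash
python3 -m pendant '[[[0,0,0,0,0,0],[0,0,0,0,0,0]]]'; python3 arc.py 1 .01; python3 -m pendant '[[[0,0,0,0,0,0],[0,0,0,0,0,0],[0,0,0,0,0,0],[0,0,0,0,0,0]]]' 0.35;python3 st.py
```

```text
t: 18.92
ee_pos: [0.6256, -0.0734, 0.2437]
tool_rot: [-1.268, 1.095, -1.112]
ft_force: [0.8, 2.5, 1.4]
finger_gap: 0.11
th 1.910 radial err -1.6 y 608.8 F [-2.3  1.1  1.4] gap 0.110 t 18.93
[[2.4, -0.8, 0, 0, 0, 0]]
t: 19.42
ee_pos: [0.6248, -0.0759, 0.2426]
tool_rot: [-1.271, 1.097, -1.115]
ft_force: [0.1, 0.4, -0.8]
finger_gap: 0.337
t 19.43 aligned mm [163.8 607.8 242.6] machine mm [147.8   1.8 242.6] gap 0.337 F(m) [-0.4  0.1 -0.8] rot err [ 0.007  0.003 -0.007]
```

```bash
python3 -m pendant '[[[0,-10,0,0,0,0],[0,-20,0,0,0,0],[0,-25,0,0,0,0],[0,-30,0,0,0,0],[0,-30,-10,0,0,0],[0,-10,-40,0,0,0],[0,0,-40,0,0,0],[0,0,-40,0,0,0],[0,0,-20,0,0,0],[0,0,0,0,0,0]]]';python3 st.py
python3 - <<'E'
from h import *
im,d,c,M=cam('side');P=cloud(d,c,M)@RM.T
a=cv2.resize(im[100:350,180:480],(600,500));save(a,'s9.png')
for k in('tape_roll','spanner','carton','cover','bolt_knob'):
    for o in arm.cut_out(k,'side')[:1]: print(k,round(o['score'],2),np.round(o['bbox']).tolist(),np.nanmedian(P[o['pixels']]@RM,0).round(3))
im,d,c,M=cam('top');P=cloud(d,c,M)
for k in('tape_roll','spanner','carton'):
    for o in arm.cut_out(k,'top')[:1]: print('top',k,round(o['score'],2),np.nanmedian(P[o['pixels']],0).round(3))
A=P@RM.T;k=(A[...,2]>.26)&(A[...,2]<.32)&(A[...,0]>.1)&(A[...,0]<.19)&(abs(A[...,1]-.606)<.05);print('bar',k.sum(),np.nanmedian(A[k],0) if k.sum() else '')
E
```

```text
t: 20.68
ee_pos: [0.4715, -0.0959, 0.377]
tool_rot: [-1.269, 1.092, -1.119]
ft_force: [0.1, -0.4, -0.5]
finger_gap: 0.352
t 20.68 aligned mm [161.7 453.2 377. ] machine mm [ 145.7 -152.8  377. ] gap 0.352 F(m) [ 0.4  0.1 -0.5] rot err [ 0.013  0.003 -0.01 ]
tape_roll 0.65 [316.0, 317.0, 48.0, 53.0] [0.438 0.364 0.032]
spanner 0.93 [256.0, 298.0, 42.0, 44.0] [0.592 0.357 0.006]
carton 0.68 [400.0, 205.0, 43.0, 45.0] [ 0.433 -0.091  0.059]
cover 0.83 [330.0, 148.0, 58.0, 79.0] [ 0.618 -0.035  0.187]
bolt_knob 0.59 [355.0, 203.0, 29.0, 17.0] [0.464 0.085 0.13 ]
top tape_roll 0.75 [0.441 0.359 0.045]
top spanner 0.82 [0.593 0.341 0.007]
top carton 0.89 [ 0.417 -0.135  0.07 ]
bar 493 [0.15848027 0.6055311  0.29625796]
```

View pics/s9.png

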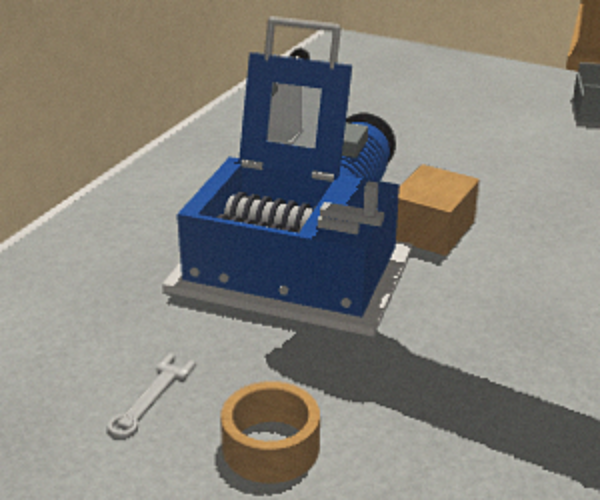

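The cover leans on the stop at (300,90), the bolt is back at (370,205), the robot is clear, and the tape roll, spanner and carton are where they were. Handing in.

```bash
python3 -c "
from cell import arm;print(arm.hand_in())"
```

```text
the job is handed in; nothing more can be done
None
```

The perforating machine is open and handed in at about 21 s. The bolt is fully back, the cover leans on the rubber stop, and the gripper has let go and is clear.

- **Bolt:** I gripped the knob and slid it 28 mm until it hit its end stop. That contact read about 26 N along the bolt and 21 N vertically at the wrist, which is well under the 120 N limit.
- **Cover:** I guided it by the pull bar the whole way and met the stop at about 1.91 rad, against 1.93 rad predicted from the pictures. The bar force was about 3.4 N at contact and 2.3 N when I released it.
- **Last checks:** The final picture shows the cover still leaning back and the bolt back. The tape roll, spanner and carton are within a few millimetres of their first readings, which is measuring noise. The carton is compared in the side view only, because the first top view mistook the machine for it. The wrist force reads about zero.

**What disagreed:**
- The fingers end about 36 mm short of the reported TCP. The first closing on the knob therefore shut on air above it and moved nothing. I measured the offset with two cameras and allowed for it afterwards.
- The bar's arc ran up to about 4 mm off my model, so I corrected the model midway.

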